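# Carry the angle of a seized hinge to a sample hinge with a bevel

## Task

Take the angle of the seized door hinge with the bevel gauge: with the stock flat along the fixed leaf, push it home, firmly but with care (some 6 to 15 N), until the blade lies flat against the outside of the seized leaf, and lock it there by pressing its lever fully down. Then carry the locked bevel to the free sample hinge and push it home as firmly in the same way, so that its blade swings the sample leaf to the same angle. Let go and leave the bevel lying flat on the table and the sample leaf at that angle, with the other things on the table left alone.

Things in the scene. Friction and masses are not known exactly. Their poses are not given: they have to be found in the camera images.
- seized: Fixed. Steel butt hinge on a thick dark split offcut of door frame (22 mm high, behind the leaf: x 35 to 147, y 1 to 49 mm). Origin: pin axis at table height; z up. Knuckle 8 mm thick round the pin. x along the fixed leaf, a plate from x = 4 to 96 mm, 24 mm high, outer face y = -4 mm, facing -y. The table at -y and beyond the knuckle (-x) is free. Always parallel to the sample hinge.
- seized_leaf: The seized, immovable leaf: upright plate 4 mm thick, 2 to 23 mm above the table. Origin on the pin axis at table height; x along the leaf from 3 to 62 mm; its outer face is y = 4 mm, facing its +y. It stands 75 to 97 degrees (counterclockwise from above) from the fixed leaf's x direction. It is evidence: press it with less than 20 N.
- seized_end (a point): Free end of the seized leaf's outer face, 12 mm above the table.
- sample: Fixed. A second hinge of the same dimensions and axes as the seized one, on a low clean square plywood board (84 x 85 mm, 10 mm high, behind the fixed leaf at x 40 to 124, y 1 to 86 mm, with two round screw heads). Origin and axes as for the seized hinge.
- sample_leaf: Swinging leaf of the sample hinge, same dimensions and axes as the seized leaf. It starts wide open (109 to 116 degrees from the fixed leaf's x direction), turns easily (0.035 N m, about 0.6 N at its end; the bevel's pivot is stiffer) and stays where it is left.
- sample_end (a point): Free end of the sample leaf's outer face, 12 mm above the table.
- bevel: Bevel gauge on the table, 0.4 kg. Origin: pivot axis at the stock's underside; z up. x along the wooden stock (x 2 to 138, y -26 to -4, 27 mm high), whose straight inner face y = -4 goes against a fixed leaf's outer face. Grip block: x 64 to 110, y -24 to -8, 26 to 66 mm high. Fully home on a hinge, pivot and pin axes coincide and both x agree; slide it along the fixed leaf towards +x.
- bevel_grip (a point): Middle of the grip block, 50 mm above the stock's underside; the block is 16 mm wide across the stock's y. The bevel balances near here. Pushed down on the table it jams rather than slides (friction about 0.6 on wood and steel): carry it 1 to 3 mm off the table or resting lightly while sliding.
- blade: Steel blade of the bevel, 104 x 14 mm, 2 to 26 mm above the table. Origin on the pivot axis at the stock's underside; x along the blade, its inner face is y = 4 mm, facing its -y. Starts 43 to 54 degrees (counterclockwise from above) from the stock's x, so sliding home pushes it wider. Stiff pivot, locked or not: it yields at 0.2 N m (2 N near its end) and stays where left.
- lock (a joint): Cam lever of the bevel, on top of the stock beside the pivot (axis at bevel x = 15, y = -16, z = 39 mm), 40 mm long. 0 rad: unlocked, pointing up and towards the grip block; 0.85 rad: pressed down level, locked. It counts as locked above 0.75. It stays where it is left and takes 3 to 6 N at its end.
- lock_end (a point): End of the lock lever (round, 10 mm thick, 11 mm wide).
- powder_jar: Bystander: glass jar 60 mm wide, 70 mm high; origin under its centre.
- drink_bottle: Bystander: glass bottle 60 mm wide, 190 mm high; origin under its centre.
- dust_brush: Bystander: brush lying on the table.
- tin: Bystander: flat round black tin, 66 mm wide, 22 mm high; origin under its centre.
Mind the look-alikes: they are no part of the job. Of the things that look like the bevel, the largest one is meant. What is shaped like the seized but yellow is not meant.

How it is judged:
By the outcome, as a careful person would: the job done as asked, in the order asked, and still so for the second after the job is handed in, with the robot touching nothing.
It also fails if it takes over 72 s, if anything falls off the work surface, if the arm or the gripper's body presses on something with over 40 N, if the wrist force passes 120 N, or if a joint passes its speed limit or range.

## Robot

A 7-joint arm with a two-finger parallel gripper is mounted at the origin on the work surface. World frame = base frame: x ahead of the robot, y to its left, z up, the work surface at z = 0. Lengths are in m, angles in degrees, forces in N, time in s.
With the tool pointing down it reaches from about 0.425 to 0.95 m from the base axis. Payload 16.7 kg.
Tool frame: the origin (TCP) lies at the very end of the fingers, on their centre line; the grasp point (between the pads) lies 19 mm behind it; z points along the fingers, y is the direction in which the jaws open and shut (so a half turn about z gives the same grasp; the last joint's range is limited). The gripper opens to 94 mm and grips with 3 to 60 N. Pads are 16 mm wide; open, the fingers measure 119 mm over their backs; the gripper's body (75 mm by 177 mm) begins 78 mm behind the grasp point.
Start: joints at [-74.57, 24.414, 4.234, 92.017, -1.954, 63.644, -3.845], TCP at [0.274, 0.617, 0.205] pointing down, gripper open.
Joint ranges: [-163.25, 163.25], [-28.42, 122.38], [-70.27, 78.77], [12.13, 141.07], [-58.53, 238.53], [9.26, 117.41], [-156.51, 156.51]. Speed limits (degrees/s): [108.29, 108.29, 136.94, 136.94, 172.46, 172.46, 172.46].

## Interface

Orientations are given as [roll, pitch, yaw] about the fixed x, y, z axes, in that order (R = Rz(yaw) Ry(pitch) Rx(roll)).
In Python, from bench import arm gives the robot as it stands.
- The arm moves only by the tool send_rows, never from a script. Its arguments are lists of equal length, an entry for each row: "dr": the turn, a rotation vector about the tool's x, y, z in degrees, a list of three; "travel": the shift along the tool's x, y, z in cm, a list of three; "fingers": the closure, from -1 (fully open) to 1 (shut). A call has 1 to 5 rows; each row is the pose to reach, as a shift and turn from the pose commanded when the call began, along the tool's axes at that moment; what a row does not reach only later rows make up. A row lasts 1/10 s, in which the tool goes at most 50 mm and 8.59 degrees, less where a joint would pass 70% of its speed; a pose out of reach is approached as far as the arm can. A call with a gripper value outside its range is refused whole. The fingers move at their own pace and stop on an object; "squeeze" is the grip in N (left out, the last holds). Time passes only in rows, so rows that repeat a pose let the fingers close. It gives the time, the measured TCP pose, the force and the opening at its end, in the units of the state.
- arm.get_obs(): the state, without advancing time (a new reading comes with each control period).
- arm.get_image(name): name is "side" or "top" or "wrist"; returns (picture, depth): 384x512x3 uint8, red, green, blue; 384x512 float32, m along the optical axis (not along the pixel's ray), 0 where there is no reading.
- arm.camera_info(name): a dict with "fx", "fy", "cx", "cy" (pixels), "cam_to_world" (4x4, takes a point from camera to world coordinates). Camera axes: x right, y down, z forward; pixel columns grow to the right and rows downward; lengths in m; the calibration is good to about 2 mm. A picture is of the moment at which its call begins: read the wrist's pose just before it. camera_info takes no time and is no camera call; for the wrist camera it gives the pose at the moment of the call.
- arm.hand_in(): hands the job in, once; it reports no verdict.
Trained networks look in the newest picture that a camera, given by its name, has taken for a name from the list of things; names that differ only in an ending like _2 or _b are one class to them, and where a whole thing is asked for, a point or a joint stands for the part that bears it (a point fixed in the world has none). Each returns a list of dicts, best first, with "confidence" (0 to 1); they miss things now and then, are a little off and sometimes report something else, mostly with a low value. They report only what shows in the picture. A call takes as long as a camera call. They do not tell look-alikes from the thing itself.
- arm.search_frame(target, camera): "at" ([row, column] in pixels, amid what is visible of it).
- arm.place_of(target, camera): "at" ([row, column] in pixels: a listed point, or the origin of a listed thing).
The state is a dict: "time": time; "joints": joint angles; "qd": joint speeds; "effort": joint torques, N m; "tool_pos": TCP position; "tcp_rot": TCP orientation; "wrist_force": force on the tool from outside, world axes, zero at the start; "ft_torque": the same for the moment, N m; "gripper_width": finger opening in m.
Only numpy, scipy, OpenCV 4.12 (cv2) and the standard library are available. Lean on these libraries where they do the work, as an engineer would, in place of code of your own. Each camera call takes 0.05 s, during which the arm holds its last target. There are 200 camera calls.

## Working session

There is one attempt and no reset: what is moved stays moved. The work goes in short steps, Python scripts to look and compute and a tool call to move; the robot and the scene stay as the last step left them, time stands still between calls to the robot, and variables do not carry over. Pictures are saved under pics/ and viewed, about 8 in all and at most 12, crops included, and the job is handed in when it is done.

Besides the shell and the picture viewer there is one more tool, called after "Emit:" in YAML: its name, and indented under it one key for each argument. send_rows: Moves the arm, as the interface text tells. Its arguments: {"type":"object","properties":{"dr":{"type":"array"},"travel":{"type":"array"},"fingers":{"type":"array"},"squeeze":{"type":"number"}},"required":["dr","travel","fingers"]}

```bash
ls; mkdir -p pics
cat > h.py <<'E'
import numpy as np, cv2
from bench import arm
def save(n,f,crop=None,s=1):
    im,d=arm.get_image(n)
    o=im[:,:,::-1]
    if crop: r0,r1,c0,c1=crop; o=o[r0:r1,c0:c1]
    if s!=1:o=cv2.resize(o,None,fx=s,fy=s,interpolation=cv2.INTER_CUBIC)
    cv2.imwrite('pics/'+f,o); return im,d
def ray(n,rc,z=None,depth=None,ci=None):
    c=ci or arm.camera_info(n); T=np.array(c['cam_to_world'])
    v=np.array([(rc[1]-c['cx'])/c['fx'],(rc[0]-c['cy'])/c['fy'],1.])
    w=T[:3,:3]@v
    t=depth if depth is not None else (z-T[2,3])/w[2]
    return T[:3,3]+t*w
def proj(n,p,ci=None):
    c=ci or arm.camera_info(n); T=np.array(c['cam_to_world'])
    q=T[:3,:3].T@(np.array(p)-T[:3,3]); return np.array([c['cy']+c['fy']*q[1]/q[2],c['cx']+c['fx']*q[0]/q[2]])
E
python3 - <<'E'
from h import *
a,d=save('top','t0.png',s=1.5);b,e=save('side','s0.png',s=1.5)
np.savez('top0.npz',a=a,d=d);np.savez('side0.npz',a=b,d=e)
print({k:np.round(v,3).tolist() for k,v in arm.camera_info('top').items()})
for n,z in [('seized',0),('seized_end',.012),('sample',0),('sample_end',.012),('bevel',0),('bevel_grip',.05),('blade',0),('lock_end',.07),('powder_jar',0),('drink_bottle',0),('tin',0),('dust_brush',0)]:
    for cam in ['top','side']:
        for r in arm.place_of(n,cam)[:4]:
            print(n,cam,np.round(r['at'],1),round(r['confidence'],2),np.round(ray(cam,r['at'],z),3))
print(arm.get_obs()['time'])
E
```

```text
pics
{'fx': 350.218, 'fy': 350.218, 'cx': 254.586, 'cy': 187.966, 'cam_to_world': [[0.005, -0.998, 0.056, 0.437], [-1.0, -0.006, -0.009, 0.065], [0.01, -0.056, -0.998, 1.124], [0.0, 0.0, 0.0, 1.0]]}
seized top [197.6 274.4] 0.96 [ 0.47  -0.009  0.   ]
seized top [281.9 359.9] 0.93 [ 0.204 -0.282  0.   ]
seized side [314.3 234.3] 0.88 [ 0.204 -0.285  0.   ]
seized side [219.2 265.4] 0.66 [ 0.459 -0.022  0.   ]
seized side [198.2 355.4] 0.19 [ 0.784 -0.081  0.   ]
seized_end top [199.9 254.8] 0.57 [0.462 0.054 0.012]
seized_end top [282.1 341. ] 0.41 [ 0.205 -0.218  0.012]
seized_end side [205.6 252.8] 0.61 [0.453 0.045 0.012]
seized_end side [287.8 223.7] 0.51 [ 0.215 -0.21   0.012]
sample top [182.  350.4] 0.76 [ 0.522 -0.255  0.   ]
sample side [256.1 324.2] 0.83 [ 0.513 -0.243  0.   ]
sample side [153.3 245.7] 0.24 [0.616 0.371 0.   ]
sample_end top [197.3 335. ] 0.51 [ 0.472 -0.202  0.012]
sample_end side [249.5 303.9] 0.68 [ 0.472 -0.202  0.012]
bevel top [250.6 190.8] 0.72 [0.3   0.256 0.   ]
bevel top [142.5 132.5] 0.59 [0.645 0.449 0.   ]
bevel top [172.4 176. ] 0.46 [0.549 0.
[... 999 characters left out ...]
258.  327.2] 0.66 [ 0.463 -0.303  0.07 ]
lock_end side [156.4 234.4] 0.56 [0.507 0.264 0.07 ]
lock_end side [174.4 187.1] 0.38 [0.312 0.237 0.07 ]
powder_jar top [119.3 361.1] 0.78 [ 0.727 -0.292  0.   ]
powder_jar top [199.9 333.9] 0.42 [ 0.464 -0.201  0.   ]
powder_jar side [236.5 390.7] 0.85 [ 0.739 -0.28   0.   ]
powder_jar side [161.1 295.1] 0.42 [0.753 0.222 0.   ]
drink_bottle top [111.7 206.4] 0.82 [0.748 0.212 0.   ]
drink_bottle side [160.6 296.4] 0.95 [0.759 0.223 0.   ]
tin top [109.8 238.7] 0.53 [0.755 0.108 0.   ]
tin side [175.7 314.7] 0.54 [0.753 0.1   0.   ]
dust_brush top [ 97.7 292.4] 0.86 [ 0.797 -0.067  0.   ]
dust_brush side [197.3 358. ] 0.88 [ 0.796 -0.082  0.   ]
1.3
```

View pics/t0.png

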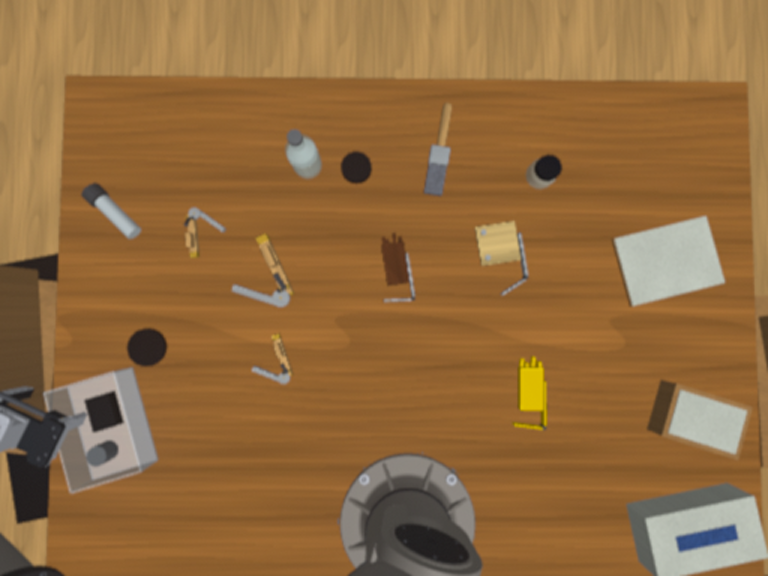

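View pics/s0.png

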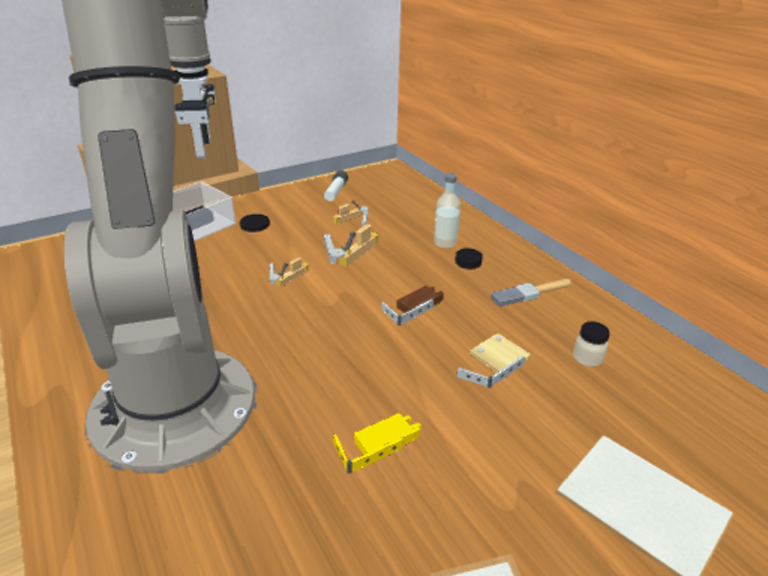

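Middle of the three bevels, at top-camera px (row ≈199, col ≈187; t0.png (285,298)), is the largest: it is the one meant. The other two are at t0.png (192,235) and (283,360). The seized hinge is the dark brown one at (412,298), the yellow one at (530,390) is a decoy, and the sample is at (526,277). I'll confirm with a wrist close-up.

```bash
cat >> h.py <<'E'
from scipy.spatial.transform import Rotation as R
def plan(p,yaw,roll=180):
    "shift (cm) and turn (deg) in tool axes from the present measured pose"
    o=arm.get_obs(); R0=R.from_euler('xyz',o['tcp_rot'],degrees=True); R1=R.from_euler('xyz',[180,0,yaw],degrees=True)
    print('travel',np.round(R0.inv().apply(np.array(p)-o['tool_pos'])*100,2),'dr',np.round((R0.inv()*R1).as_rotvec(degrees=True),2))
def st():
    o=arm.get_obs(); print({k:np.round(o[k],4).tolist() for k in ['time','tool_pos','tcp_rot','wrist_force','gripper_width','joints']})
E
python3 - <<'E'
from h import *
st(); 
c=arm.camera_info('wrist');o=arm.get_obs();R0=R.from_euler('xyz',o['tcp_rot'],degrees=True).as_matrix();T=np.array(c['cam_to_world'])
print('cam in tool',np.round(R0.T@(T[:3,3]-o['tool_pos']),3).tolist(),np.round(R0.T@T[:3,:3],2).tolist(),c['fx'])
for y in (15,-165): plan([.50,.27,.24],y)
E
```

```text
{'time': 1.3, 'tool_pos': [0.2745, 0.6166, 0.2055], 'tcp_rot': [-179.9986, -0.0015, 156.0015], 'wrist_force': [0.3676, -0.7076, -0.2348], 'gripper_width': 0.0939, 'joints': [-74.5718, 24.4119, 4.2362, 92.0177, -1.9543, 63.6438, -3.8436]}
cam in tool [0.081, 0.0, -0.181] [[0.0, -0.96, -0.27], [1.0, 0.0, -0.0], [0.0, -0.27, 0.96]] 276.942282948232
travel [-34.7  -22.49  -3.45] dr [ -0.   0. 141.]
travel [-34.7  -22.49  -3.45] dr [ -0.  -0. -39.]
```

Emit:
send_rows:
  dr:
    - [0,0,-8]
    - [0,0,-16]
    - [0,0,-24]
    - [0,0,-32]
    - [0,0,-39]
  travel:
    - [-4,-2.6,-0.7]
    - [-8,-5.2,-1.4]
    - [-12,-7.8,-2.1]
    - [-16,-10.4,-2.8]
    - [-20,-13,-3.45]
  fingers: [-1,-1,-1,-1,-1]

```text
time: 1.8
tool_pos: [0.4052, 0.4148, 0.2405]
tcp_rot: [180.0, 0.0, -164.7]
wrist_force: [1.3, 0.5, -0.4]
gripper_width: 0.094
```

Run:
```python
from h import *
st(); plan([.48,.27,.24],-165)
```

```text
{'time': 1.8, 'tool_pos': [0.4052, 0.4148, 0.2405], 'tcp_rot': [179.9862, 0.0203, -164.6716], 'wrist_force': [1.32, 0.4647, -0.3502], 'gripper_width': 0.094, 'joints': [-53.585, 13.8027, 1.8528, 102.2728, -0.4911, 63.9078, 53.7585]}
travel [ -3.39 -15.94   0.04] dr [0.01 0.02 0.33]
```

Emit:
send_rows:
  dr:
    - [0,0,0]
    - [0,0,0]
    - [0,0,0]
    - [0,0,0]
    - [0,0,0]
  travel:
    - [-0.8,-4,0]
    - [-1.7,-8,0]
    - [-2.5,-12,0]
    - [-3.4,-16,0]
    - [-3.4,-16,0]
  fingers: [-1,-1,-1,-1,-1]

```text
time: 2.3
tool_pos: [0.4812, 0.2654, 0.2404]
tcp_rot: [-179.9, 0.1, -165.4]
wrist_force: [-0.3, 0.8, -0.6]
gripper_width: 0.0942
```

Run:
```python
from h import *
st()
ci=arm.camera_info('wrist')
im,d=save('wrist','w1.png',s=1.5); np.savez('w1.npz',im=im,d=d,T=ci['cam_to_world'])
for n,z in [('bevel',0),('bevel_grip',.05),('blade',0),('lock_end',.07)]:
    for r in arm.place_of(n,'wrist')[:2]:
        a=r['at']; print(n,np.round(a,1),round(r['confidence'],2),np.round(ray('wrist',a,z),4), 'surf',np.round(ray('wrist',a,depth=d[int(a[0]),int(a[1])]),4))
```

```text
{'time': 2.3, 'tool_pos': [0.4812, 0.2654, 0.2404], 'tcp_rot': [-179.924, 0.051, -165.4067], 'wrist_force': [-0.3245, 0.8044, -0.5644], 'gripper_width': 0.0942, 'joints': [-42.0985, 10.8025, 7.4178, 106.2519, -1.4561, 63.0198, 70.4427]}
bevel [279.6 333.4] 0.95 [0.6373 0.4604 0.    ] surf [0.6365 0.4597 0.0015]
bevel [153. 254.] 0.76 [0.4596 0.2694 0.    ] surf [0.4547 0.2678 0.0352]
bevel_grip [ 80.6 280. ] 0.88 [0.3559 0.2758 0.05  ] surf [0.3553 0.2762 0.0445]
bevel_grip [220.8 252.1] 0.73 [0.547  0.2911 0.05  ] surf [0.5396 0.289  0.0688]
blade [ 39.4 280.9] 0.93 [0.2988 0.2656 0.    ] surf [0.3058 0.2646 0.0291]
blade [155.2 256.4] 0.84 [0.4609 0.2754 0.    ] surf [0.4561 0.2735 0.0332]
lock_end [194.8 249.4] 0.5 [0.5038 0.2766 0.07  ] surf [0.5027 0.2763 0.0738]
```

View pics/w1.png

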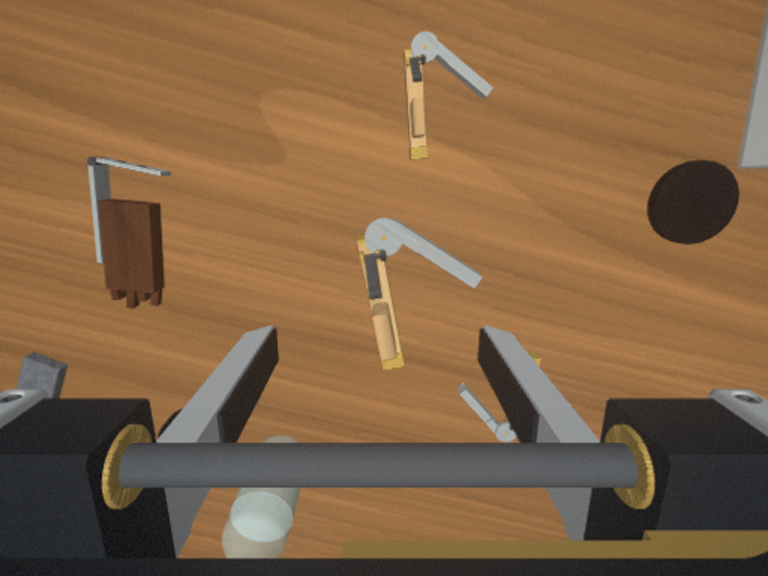

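The wrist view shows the large bevel, pivot at w1.png (383,237), stock down to (392,365); the smaller one is at (425,45) and a third is at (500,430). The dark seized hinge has its pin at (93,160). Now I'll fit the poses from depth.

```bash
cat >> h.py <<'E'
def cloud(n,im,d,T):
    c=arm.camera_info(n);r,q=np.mgrid[0:384,0:512]
    v=np.stack([(q-c['cx'])/c['fx'],(r-c['cy'])/c['fy'],np.ones_like(d)],-1)*d[...,None]
    P=v@T[:3,:3].T+T[:3,3]; P[d<=0]=np.nan; return P
def rect(P,m,tag):
    Q=P[m][:,:2]*1000
    if len(Q)<5: print(tag,'few',len(Q));return
    (c,s,a)=cv2.minAreaRect(Q.astype(np.float32)); 
    pc=np.linalg.svd(Q-Q.mean(0),full_matrices=False)[2][0]
    print(tag,len(Q),'c',np.round(c,1),'s',np.round(s,1),'a',round(a,1),'pca',round(np.degrees(np.arctan2(pc[1],pc[0]))%180,1),'mean',np.round(Q.mean(0),1),'z',np.round(np.nanmedian(P[m][:,2])*1000,1))
E
python3 - <<'E'
from h import *
f=np.load('w1.npz');P=cloud('wrist',f['im'],f['d'],f['T']);im=f['im'].astype(int)
x,y,z=P[...,0],P[...,1],P[...,2]
roi=(abs(x-.53)<.1)&(abs(y-.30)<.09)
t=(im[...,0]-im[...,2]>60)
print('table z',np.nanmedian(z[20:60,100:200]))
rect(P,roi&t&(z>.018)&(z<.035),'stock')
rect(P,roi&(z>.055)&t,'grip')
g=(im.max(-1)-im.min(-1)<40)
rect(P,roi&g&(z>.015)&(z<.034)&(im[...,0]>110),'blade')
rect(P,roi&g&(z>.03)&(im[...,0]<100),'lever')
roi2=(abs(x-.52)<.09)&(y<.09)&(y>-.06)
rect(P,roi2&g&(z>.015)&(im[...,0]>100),'hinge')
m=roi2&(z>.012);rect(P,m,'all')
E
```

```text
table z 0.0014722455512478638
stock 489 c [526.5 280.1] s [149.9  28.2] a 22.7 pca 27.7 mean [531.7 284.9] z 28.5
grip 4846 c [486. 292.] s [139.5 106.4] a 38.5 pca 131.3 mean [460.6 288.7] z 365.9
blade 690 c [470.2 308.7] s [ 76.4 107.7] a 20.2 pca 75.3 mean [469.  318.4] z 27.5
lever 31344 c [475.9 274.9] s [ 65.5 128.2] a 14.7 pca 109.4 mean [456.9 268.6] z 356.7
hinge 417 c [497.4   4.1] s [ 56.  111.4] a 65.0 pca 162.6 mean [492.2   7.8] z 24.9
all 2983 c [531.8  23.3] s [146.7  66.3] a 3.0 pca 14.2 mean [528.8  24.6] z 23.4
```

Run:
```python
from h import *
plan([.546,.289,.032],-157)
```

```text
travel [-7.01 -0.13 20.79] dr [ 0.01 -0.01 -7.9 ]
```

Emit:
send_rows:
  dr:
    - [0,0,-4]
    - [0,0,-8]
    - [0,0,-8]
    - [0,0,-8]
    - [0,0,-8]
  travel:
    - [-3.5,0,2]
    - [-7,-0.1,4]
    - [-7,-0.1,6]
    - [-7,-0.1,9]
    - [-7,-0.1,11]
  fingers: [-1,-1,-1,-1,-1]

```text
time: 3.05
tool_pos: [0.5454, 0.2889, 0.1278]
tcp_rot: [-180.0, -0.1, -156.9]
wrist_force: [-0.0, 0.3, -0.6]
gripper_width: 0.0942
```

Run:
```python
from h import *
st(); plan([.546,.289,.032],-157)
ci=arm.camera_info('wrist')
im,d=save('wrist','w2.png',s=1.5); np.savez('w2.npz',im=im,d=d,T=ci['cam_to_world'])
for n,z in [('bevel',0),('bevel_grip',.05),('lock_end',.07)]:
    for r in arm.place_of(n,'wrist')[:2]:
        a=r['at']; print(n,np.round(a,1),round(r['confidence'],2),np.round(ray('wrist',a,z),4))
```

```text
{'time': 3.05, 'tool_pos': [0.5454, 0.2889, 0.1278], 'tcp_rot': [-179.9972, -0.1046, -156.8947], 'wrist_force': [-0.0433, 0.3146, -0.5535], 'gripper_width': 0.0942, 'joints': [-38.8658, 23.6426, 6.4054, 104.022, -3.2469, 52.6149, 82.0886]}
travel [-0.08 -0.02  9.58] dr [-0.   -0.1   0.11]
bevel [299.5 337.2] 0.91 [0.6426 0.4519 0.    ]
bevel [106.6 262.4] 0.85 [ 0.461   0.2659 -0.    ]
bevel_grip [280.1 379.5] 0.84 [0.5777 0.4525 0.05  ]
bevel_grip [198.6 248. ] 0.74 [0.5486 0.2869 0.05  ]
lock_end [157.9 249.7] 0.9 [0.5089 0.2719 0.07  ]
```

View pics/w2.png

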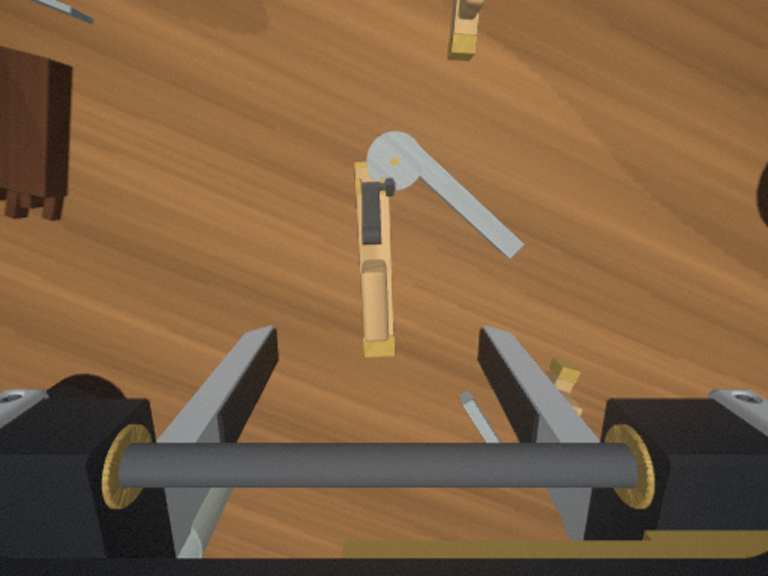

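Emit:
send_rows:
  dr:
    - [0,0,0]
    - [0,0,0]
    - [0,0,0]
    - [0,0,0]
    - [0,0,0]
  travel:
    - [-0.2,0,4]
    - [-0.3,0,8]
    - [-0.3,0,9.5]
    - [-0.3,0,9.5]
    - [-0.3,0,9.5]
  fingers: [-1,-1,-0.5,0.3,1]
  squeeze: 30

```text
time: 3.75
tool_pos: [0.5501, 0.2897, 0.0368]
tcp_rot: [180.0, 0.1, -157.0]
wrist_force: [1.3, 0.0, 0.9]
gripper_width: 0.0731
```

Emit:
send_rows:
  dr:
    - [0,0,0]
    - [0,0,0]
    - [0,0,0]
    - [0,0,0]
    - [0,0,0]
  travel:
    - [0,0,0]
    - [0,0,0]
    - [0,0,0]
    - [0,0,0]
    - [0,0,0]
  fingers: [1,1,1,1,1]

```text
time: 4.25
tool_pos: [0.5493, 0.2892, 0.0352]
tcp_rot: [180.0, 0.0, -157.0]
wrist_force: [-0.2, -0.2, -0.1]
gripper_width: 0.0332
```

Emit:
send_rows:
  dr:
    - [0,0,0]
    - [0,0,0]
    - [0,0,0]
    - [0,0,0]
    - [0,0,0]
  travel:
    - [0,0,0]
    - [0,0,0]
    - [0,0,0]
    - [0,0,0]
    - [0,0,0]
  fingers: [1,1,1,1,1]

```text
time: 4.75
tool_pos: [0.5492, 0.2891, 0.0349]
tcp_rot: [-180.0, -0.0, -157.0]
wrist_force: [-0.5, -1.0, -0.2]
gripper_width: 0.0161
```

Emit:
send_rows:
  dr:
    - [0,0,0]
    - [0,0,0]
    - [0,0,0]
    - [0,0,0]
    - [0,0,0]
  travel:
    - [0,0,-1]
    - [0,0,-3]
    - [0,0,-6]
    - [0,0,-8]
    - [0,0,-8]
  fingers: [1,1,1,1,1]

```text
time: 5.25
tool_pos: [0.5506, 0.2899, 0.1181]
tcp_rot: [179.9, 0.2, -157.0]
wrist_force: [0.1, 0.4, -4.4]
gripper_width: 0.016
```

Run:
```python
from h import *
st()
ci=arm.camera_info('wrist')
im,d=save('wrist','w3.png',s=1.5); np.savez('w3.npz',im=im,d=d,T=ci['cam_to_world'])
for n,z in [('bevel',.08),('bevel_grip',.13),('lock_end',.15),('seized',0),('seized_end',.012)]:
    for r in arm.place_of(n,'wrist')[:2]:
        a=r['at']; print(n,np.round(a,1),round(r['confidence'],2),np.round(ray('wrist',a,z),4))
```

```text
{'time': 5.25, 'tool_pos': [0.5506, 0.2899, 0.1181], 'tcp_rot': [179.9497, 0.2447, -157.0067], 'wrist_force': [0.1302, 0.4146, -4.4425], 'gripper_width': 0.016, 'joints': [-38.6826, 24.5229, 6.442, 104.0798, -3.4291, 51.3342, 82.3083]}
bevel [101.2 273.9] 0.76 [0.4617 0.2708 0.08  ]
bevel_grip [279.3 381.9] 0.76 [0.541  0.3829 0.13  ]
bevel_grip [240.3 249.9] 0.66 [0.5494 0.2888 0.13  ]
lock_end [179.1 254.2] 0.7 [0.5059 0.273  0.15  ]
```

View pics/w3.png

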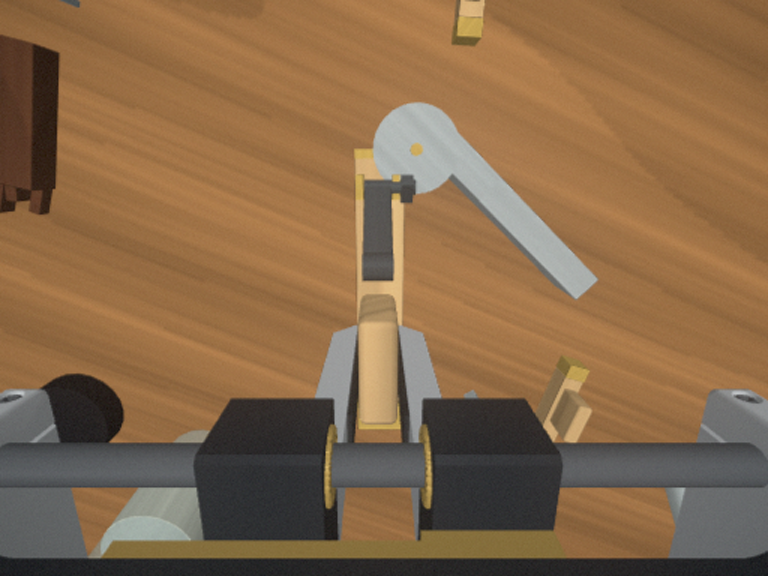

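Run:
```python
from h import *
plan([.57,.14,.2],-175)
```

```text
travel [  3.86 -14.53  -8.62] dr [-0.04 -0.11 18.01]
```

Emit:
send_rows:
  dr:
    - [0,0,4]
    - [0,0,8]
    - [0,0,12]
    - [0,0,16]
    - [0,0,18]
  travel:
    - [1,-3.5,-3]
    - [2,-7,-6]
    - [3,-11,-8]
    - [3.8,-14.5,-8]
    - [3.8,-14.5,-8]
  fingers: [1,1,1,1,1]

```text
time: 6.05
tool_pos: [0.5719, 0.1347, 0.1953]
tcp_rot: [-179.9, 0.0, -175.5]
wrist_force: [-0.1, -0.2, -4.2]
gripper_width: 0.0159
```

Run:
```python
from h import *
st()
ci=arm.camera_info('wrist')
im,d=save('wrist','w4.png',s=1.5); np.savez('w4.npz',im=im,d=d,T=ci['cam_to_world'])
for n,z in [('seized',0),('seized_end',.012),('sample',0),('bevel',.165)]:
    for r in arm.place_of(n,'wrist')[:2]:
        a=r['at']; print(n,np.round(a,1),round(r['confidence'],2),np.round(ray('wrist',a,z),4))
```

```text
{'time': 6.05, 'tool_pos': [0.5719, 0.1347, 0.1953], 'tcp_rot': [-179.8927, 0.0366, -175.5392], 'wrist_force': [-0.1376, -0.1888, -4.1674], 'gripper_width': 0.0159, 'joints': [-30.8342, 17.0039, 13.7632, 104.7989, -4.5369, 58.727, 79.1676]}
seized [ 82.3 146.4] 0.56 [ 0.4668 -0.0028  0.    ]
seized_end [ 76.1 191.6] 0.51 [0.4557 0.0576 0.012 ]
bevel [ 99.5 274.5] 0.74 [0.4806 0.1508 0.165 ]
bevel [237.4 463.5] 0.58 [0.5746 0.319  0.165 ]
```

View pics/w4.png

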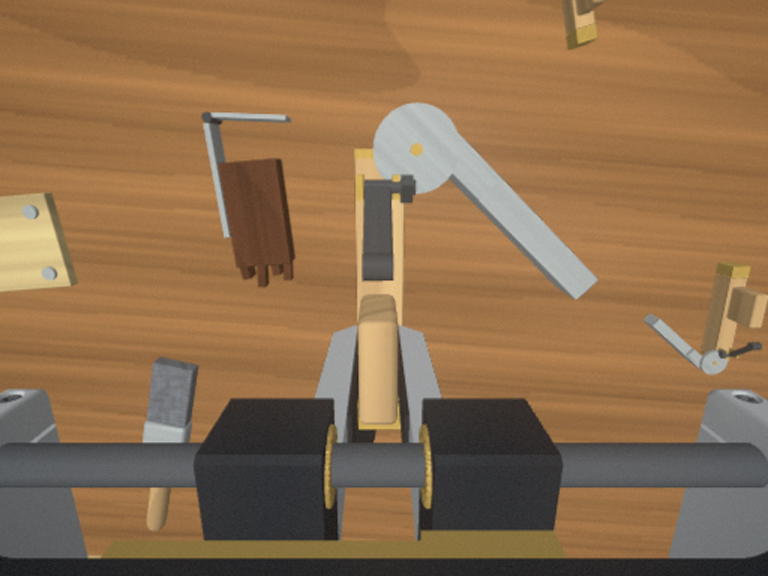

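```bash
cat >> h.py <<'E'
def rectify(n,im,T,x0,x1,y0,y1,z,s,f):
    # image: col grows with -y, row grows with -x; s px/mm
    ci=dict(arm.camera_info(n)); ci['cam_to_world']=T
    W=int((y1-y0)*1000*s);H=int((x1-x0)*1000*s)
    src=np.array([proj(n,p,ci)[::-1] for p in [(x1,y1,z),(x1,y0,z),(x0,y0,z),(x0,y1,z)]],np.float32)
    M=cv2.getPerspectiveTransform(src,np.array([[0,0],[W,0],[W,H],[0,H]],np.float32))
    o=cv2.warpPerspective(im,M,(W,H),flags=cv2.INTER_CUBIC)
    for mm in range(0,1000,10):
        X=int((x1*1000-mm)*s);Y=int((y1*1000-mm)*s)
        if 0<X<H:cv2.putText(o,str(mm),(0,X+4),0,.35,(255,0,0));cv2.line(o,(22,X),(28,X),(255,0,0))
    for mm in range(-500,500,10):
        Y=int((y1*1000-mm)*s)
        if 0<Y<W:cv2.putText(o,str(mm),(Y-8,10),0,.35,(255,0,0));cv2.line(o,(Y,12),(Y,18),(255,0,0))
    cv2.imwrite('pics/'+f,o[:,:,::-1]); return o
E
python3 - <<'E'
from h import *
f=np.load('w4.npz'); ci=f['T']
print('T moved?',np.abs(np.array(arm.camera_info('wrist')['cam_to_world'])-ci).max())
rectify('wrist',f['im'],ci,.44,.59,-.045,.075,.024,4.9,'r4.png')
P=cloud('wrist',f['im'],f['d'],ci);im=f['im'].astype(int);x,y,z=P[...,0],P[...,1],P[...,2]
g=(im.max(-1)-im.min(-1)<45)&(im[...,0]>95)&(z>.012)&(z<.04)
rect(P,g&(x>.475)&(x<.58)&(y>-.04)&(y<.03),'fixed');rect(P,g&(x>.44)&(x<.48)&(y>.005)&(y<.075),'leaf')
E
```

```text
T moved? 0.011977028852557317
fixed 391 c [517.4  -1.6] s [84.7  6.1] a 9.5 pca 9.4 mean [514.9  -1.7] z 25.0
leaf 186 c [460.9  28.7] s [ 4.2 47.4] a 2.7 pca 92.6 mean [461.2  29.5] z 24.1
```

View pics/r4.png

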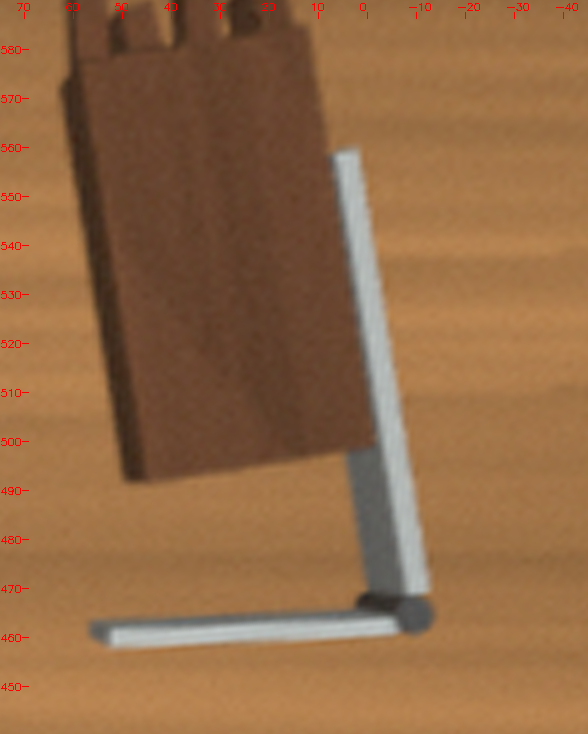

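Run:
```python
from h import *
st(); plan([.457,-.033,.15],-170.8)
```

```text
{'time': 6.3, 'tool_pos': [0.5705, 0.1418, 0.1943], 'tcp_rot': [-179.9954, -0.0616, -174.8502], 'wrist_force': [0.2689, -0.0637, -4.849], 'gripper_width': 0.0159, 'joints': [-31.1351, 17.1156, 13.3889, 104.7364, -4.5843, 58.7298, 79.2182]}
travel [ 12.87 -16.39   4.45] dr [-0.   -0.06 -4.05]
```

Emit:
send_rows:
  dr:
    - [0,0,-1]
    - [0,0,-2]
    - [0,0,-3]
    - [0,0,-4]
    - [0,0,-4]
  travel:
    - [2.6,-3.3,0.9]
    - [5.2,-6.6,1.8]
    - [7.8,-9.8,2.7]
    - [10.4,-13.1,3.6]
    - [12.9,-16.4,4.5]
  fingers: [1,1,1,1,1]

```text
time: 6.8
tool_pos: [0.4556, -0.0342, 0.1495]
tcp_rot: [180.0, -0.0, -170.8]
wrist_force: [0.5, -0.3, -4.1]
gripper_width: 0.0158
```

Emit:
send_rows:
  dr:
    - [0,0,0]
    - [0,0,0]
    - [0,0,0]
  travel:
    - [0,0,0]
    - [0,0,0]
    - [0,0,0]
  fingers: [1,1,1]

```text
time: 7.1
tool_pos: [0.4574, -0.0327, 0.1502]
tcp_rot: [180.0, 0.0, -170.9]
wrist_force: [0.3, -0.2, -5.3]
gripper_width: 0.0155
```

Run:
```python
from h import *
st(); plan([.457,-.033,.037],-170.8)
```

```text
{'time': 7.1, 'tool_pos': [0.4574, -0.0327, 0.1502], 'tcp_rot': [179.9962, 0.0331, -170.8802], 'wrist_force': [0.258, -0.1902, -5.2928], 'gripper_width': 0.0155, 'joints': [-19.9798, 7.6985, 17.505, 123.0197, -3.041, 49.6417, 98.4657]}
travel [ 0.06 -0.02 11.32] dr [ 0.    0.03 -0.08]
```

Emit:
send_rows:
  dr:
    - [0,0,0]
    - [0,0,0]
    - [0,0,0]
    - [0,0,0]
    - [0,0,0]
  travel:
    - [0,0,3]
    - [0,0,6]
    - [0,0,9]
    - [0,0,11.2]
    - [0,0,11.2]
  fingers: [1,1,1,1,1]

```text
time: 7.6
tool_pos: [0.4562, -0.0329, 0.036]
tcp_rot: [-180.0, -0.2, -170.9]
wrist_force: [0.7, -0.7, -3.5]
gripper_width: 0.0153
```

Emit:
send_rows:
  dr:
    - [0,0,0]
    - [0,0,0]
  travel:
    - [0,0,0]
    - [0,0,0]
  fingers: [1,1]

```text
time: 7.8
tool_pos: [0.4575, -0.0334, 0.039]
tcp_rot: [180.0, 0.1, -171.0]
wrist_force: [0.1, -0.4, -4.5]
gripper_width: 0.0161
```

Run:
```python
from h import *
st()
ci=arm.camera_info('wrist')
im,d=save('wrist','w5.png'); np.savez('w5.npz',im=im,d=d,T=ci['cam_to_world'])
T=np.array(ci['cam_to_world'])
o=rectify('wrist',im,T,.34,.50,-.06,.10,.027,3.7,'r5.png')
```

```text
{'time': 7.8, 'tool_pos': [0.4575, -0.0334, 0.039], 'tcp_rot': [179.9967, 0.0688, -170.9564], 'wrist_force': [0.0957, -0.3684, -4.4761], 'gripper_width': 0.0161, 'joints': [-17.1919, 18.7513, 15.5199, 127.9179, -8.8186, 34.217, 103.8891]}
```

View pics/r5.png

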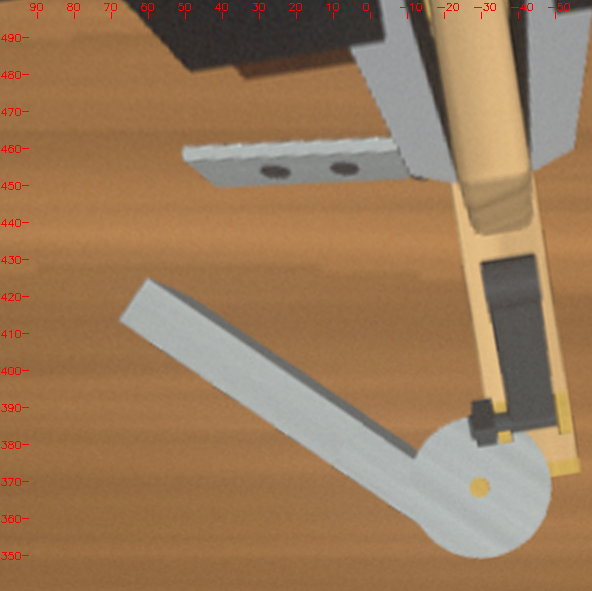

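Emit:
send_rows:
  dr:
    - [0,0,0]
    - [0,0,0]
    - [0,0,0]
    - [0,0,0]
    - [0,0,0]
  travel:
    - [-1.3,0.1,0.1]
    - [-2.6,0.2,0.15]
    - [-4,0.3,0.2]
    - [-4,0.3,0.2]
    - [-4,0.3,0.2]
  fingers: [1,1,1,1,1]
  squeeze: 45

```text
time: 8.35
tool_pos: [0.4959, -0.0246, 0.0358]
tcp_rot: [-180.0, -0.0, -171.0]
wrist_force: [-0.9, -0.6, -4.7]
gripper_width: 0.0161
```

Emit:
send_rows:
  dr:
    - [0,0,0]
    - [0,0,0]
    - [0,0,0]
    - [0,0,0]
  travel:
    - [0,0.1,0]
    - [0,0.2,0]
    - [0,0.2,0]
    - [0,0.2,0]
  fingers: [1,1,1,1]

```text
time: 8.75
tool_pos: [0.4953, -0.0226, 0.036]
tcp_rot: [180.0, -0.0, -171.0]
wrist_force: [0.5, -0.7, -4.7]
gripper_width: 0.0155
```

Emit:
send_rows:
  dr:
    - [0,0,0]
    - [0,0,0]
    - [0,0,0]
  travel:
    - [0,0.08,-0.05]
    - [0,0.15,-0.05]
    - [0,0.15,-0.05]
  fingers: [1,1,1]

```text
time: 9.05
tool_pos: [0.4952, -0.0214, 0.0366]
tcp_rot: [-180.0, 0.0, -171.0]
wrist_force: [0.0, -1.2, -3.5]
gripper_width: 0.0157
```

Emit:
send_rows:
  dr:
    - [0,0,0]
    - [0,0,0]
    - [0,0,0]
  travel:
    - [0,0.05,0]
    - [0,0.1,0]
    - [0,0.1,0]
  fingers: [1,1,1]

```text
time: 9.35
tool_pos: [0.4952, -0.0212, 0.0366]
tcp_rot: [-179.9, 0.0, -171.0]
wrist_force: [1.8, -7.6, -3.1]
gripper_width: 0.016
```

Emit:
send_rows:
  dr:
    - [0,0,0]
    - [0,0,0]
    - [0,0,0]
    - [0,0,0]
    - [0,0,0]
  travel:
    - [-0.2,-0.06,0]
    - [-0.8,-0.06,0]
    - [-1.4,-0.06,0]
    - [-2,-0.06,0]
    - [-2,-0.06,0]
  fingers: [1,1,1,1,1]

```text
time: 9.85
tool_pos: [0.5147, -0.0181, 0.0361]
tcp_rot: [-180.0, -0.1, -171.0]
wrist_force: [-1.6, -5.1, -5.5]
gripper_width: 0.0154
```

Emit:
send_rows:
  dr:
    - [0,0,0]
    - [0,0,0]
    - [0,0,0]
    - [0,0,0]
    - [0,0,0]
  travel:
    - [-0.6,0,0]
    - [-1.2,0,0]
    - [-1.8,0,0]
    - [-2.4,0,0]
    - [-2.4,0,0]
  fingers: [1,1,1,1,1]

```text
time: 10.35
tool_pos: [0.5384, -0.0142, 0.036]
tcp_rot: [-180.0, -0.1, -171.0]
wrist_force: [-0.3, -3.6, -6.3]
gripper_width: 0.0157
```

Emit:
send_rows:
  dr:
    - [0,0,0]
    - [0,0,0]
    - [0,0,0]
    - [0,0,0]
    - [0,0,0]
  travel:
    - [-0.4,0,0]
    - [-0.8,0,0]
    - [-1.1,0,0]
    - [-1.3,0,0]
    - [-1.3,0,0]
  fingers: [1,1,1,1,1]

```text
time: 10.85
tool_pos: [0.5508, -0.0121, 0.036]
tcp_rot: [-180.0, -0.1, -171.0]
wrist_force: [-2.4, -4.4, -4.8]
gripper_width: 0.016
```

Emit:
send_rows:
  dr:
    - [0,0,0]
    - [0,0,0]
    - [0,0,0]
  travel:
    - [-0.1,0,0]
    - [-0.2,0,0]
    - [-0.2,0,0]
  fingers: [1,1,1]

```text
time: 11.15
tool_pos: [0.5527, -0.0119, 0.036]
tcp_rot: [-180.0, -0.1, -171.0]
wrist_force: [-2.5, -5.3, -5.1]
gripper_width: 0.0159
```

Emit:
send_rows:
  dr:
    - [0,0,0]
    - [0,0,0]
    - [0,0,0]
  travel:
    - [-0.05,0,0.05]
    - [-0.1,0,0.1]
    - [-0.1,0,0.1]
  fingers: [1,1,1]

```text
time: 11.45
tool_pos: [0.5536, -0.0117, 0.0351]
tcp_rot: [-180.0, -0.1, -171.0]
wrist_force: [-3.3, -4.3, -3.7]
gripper_width: 0.016
```

Emit:
send_rows:
  dr:
    - [0,0,0]
    - [0,0,0]
    - [0,0,0]
  travel:
    - [-0.05,0,0]
    - [-0.1,0,0]
    - [-0.1,0,0]
  fingers: [1,1,1]

```text
time: 11.75
tool_pos: [0.5538, -0.0117, 0.035]
tcp_rot: [180.0, -0.2, -171.0]
wrist_force: [-7.8, -4.8, -0.6]
gripper_width: 0.0158
```

Emit:
send_rows:
  dr:
    - [0,0,0]
    - [0,0,0]
    - [0,0,0]
  travel:
    - [-0.03,0,0]
    - [-0.06,0,0]
    - [-0.06,0,0]
  fingers: [1,1,1]

```text
time: 12.05
tool_pos: [0.5538, -0.0117, 0.0348]
tcp_rot: [180.0, -0.3, -171.0]
wrist_force: [-9.9, -5.3, -0.8]
gripper_width: 0.016
```

Run:
```python
from h import *
st()
ci=arm.camera_info('wrist'); T=np.array(ci['cam_to_world'])
im,d=save('wrist','w6.png'); np.savez('w6.npz',im=im,d=d,T=T)
o=rectify('wrist',im,T,.43,.56,-.05,.11,.025,4.5,'r6.png')
```

```text
{'time': 12.05, 'tool_pos': [0.5538, -0.0117, 0.0348], 'tcp_rot': [179.9926, -0.2513, -171.0079], 'wrist_force': [-9.9003, -5.3321, -0.75], 'gripper_width': 0.016, 'joints': [-17.308, 26.4479, 14.7713, 115.9251, -10.35, 39.0989, 103.063]}
```

View pics/r6.png

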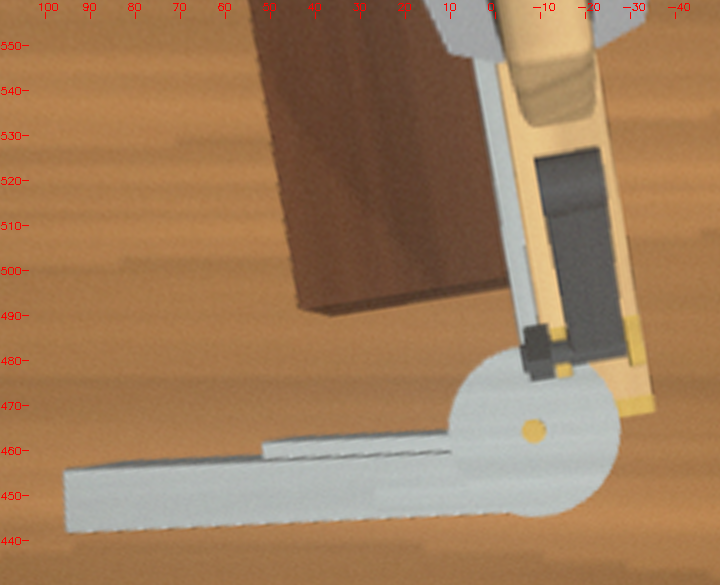

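Emit:
send_rows:
  dr:
    - [0,0,0]
    - [0,0,0]
    - [0,0,0]
    - [0,0,0]
    - [0,0,0]
  travel:
    - [0,0,0]
    - [0,0,0]
    - [0,0,0]
    - [0,0,0]
    - [0,0,0]
  fingers: [0.4,0.2,0.2,0.2,0.2]

```text
time: 12.6
tool_pos: [0.5562, -0.011, 0.0356]
tcp_rot: [180.0, 0.0, -171.0]
wrist_force: [-0.1, -0.9, 0.1]
gripper_width: 0.0379
```

Emit:
send_rows:
  dr:
    - [0,0,0]
    - [0,0,0]
    - [0,0,0]
    - [0,0,0]
    - [0,0,0]
  travel:
    - [0,0,-1.5]
    - [0,0,-4]
    - [0,0,-7]
    - [2.5,0,-7]
    - [5,0,-7]
  fingers: [0.2,0.2,0.2,1,1]

```text
time: 13.1
tool_pos: [0.5069, -0.019, 0.1072]
tcp_rot: [-180.0, 0.1, -171.0]
wrist_force: [-0.7, -0.3, 0.4]
gripper_width: 0.0249
```

Emit:
send_rows:
  dr:
    - [0,0,0]
    - [0,0,0]
    - [0,0,0]
    - [0,0,0]
    - [0,0,0]
  travel:
    - [0,0,0]
    - [0,0,0]
    - [0,0,0]
    - [0,0,0]
    - [0,0,0]
  fingers: [1,1,1,1,1]

```text
time: 13.6
tool_pos: [0.507, -0.0189, 0.1054]
tcp_rot: [-180.0, -0.0, -171.0]
wrist_force: [0.1, -0.2, 0.2]
gripper_width: 0.0002
```

Run:
```python
from h import *
st()
ci=arm.camera_info('wrist'); T=np.array(ci['cam_to_world'])
im,d=save('wrist','w7.png'); np.savez('w7.npz',im=im,d=d,T=T)
P=cloud('wrist',im,d,T)
for n,z in [('bevel',0),('lock_end',.069),('bevel_grip',.05)]:
    for r in arm.place_of(n,'wrist')[:1]:
        a=r['at']; print(n,np.round(a,1),round(r['confidence'],2),np.round(ray('wrist',a,z,ci=ci),4))
```

```text
{'time': 13.6, 'tool_pos': [0.507, -0.0189, 0.1054], 'tcp_rot': [-179.9884, -0.0102, -170.9936], 'wrist_force': [0.1282, -0.2104, 0.1553], 'gripper_width': 0.0002, 'joints': [-19.7107, 16.2597, 17.0764, 119.5311, -6.6485, 45.0928, 100.4315]}
bevel [152.7 265. ] 0.7 [ 0.4661 -0.0108  0.    ]
lock_end [213.2 253.8] 0.95 [ 0.508  -0.0163  0.069 ]
```

View pics/w7.png

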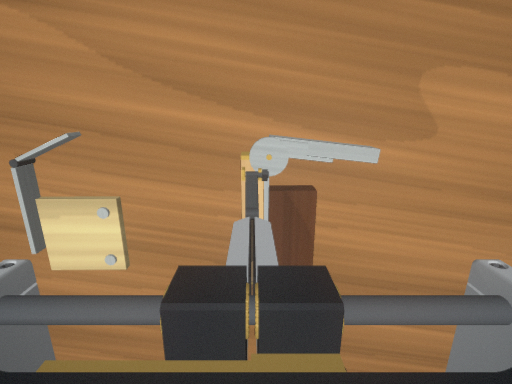

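Emit:
send_rows:
  dr:
    - [0,0,0]
    - [0,0,0]
    - [0,0,0]
    - [0,0,0]
    - [0,0,0]
  travel:
    - [0,0,1.5]
    - [0,0,3]
    - [-0.1,0,3.6]
    - [-0.3,0,4.2]
    - [-0.3,0,4.2]
  fingers: [1,1,1,1,1]

```text
time: 14.3
tool_pos: [0.5126, -0.0182, 0.0643]
tcp_rot: [-180.0, 0.3, -171.0]
wrist_force: [5.7, 0.4, 7.0]
gripper_width: 0.0002
```

Emit:
send_rows:
  dr:
    - [0,0,0]
    - [0,0,0]
    - [0,0,0]
    - [0,0,0]
    - [0,0,0]
  travel:
    - [-0.2,0,0.4]
    - [-0.4,0,0.9]
    - [-0.5,0,1.3]
    - [-0.6,0,1.6]
    - [-0.6,0,1.6]
  fingers: [1,1,1,1,1]

```text
time: 14.8
tool_pos: [0.5159, -0.0175, 0.0474]
tcp_rot: [-180.0, 0.0, -171.0]
wrist_force: [2.0, -0.5, 3.1]
gripper_width: 0.0007
```

Emit:
send_rows:
  dr:
    - [0,0,0]
    - [0,0,0]
    - [0,0,0]
    - [0,0,0]
  travel:
    - [0,0,0.15]
    - [0,0,0.3]
    - [0,0,0.4]
    - [0,0,0.4]
  fingers: [1,1,1,1]

```text
time: 15.2
tool_pos: [0.5157, -0.0176, 0.0437]
tcp_rot: [180.0, 0.0, -171.0]
wrist_force: [1.8, -0.0, 9.4]
gripper_width: 0.0005
```

Emit:
send_rows:
  dr:
    - [0,0,0]
    - [0,0,0]
    - [0,0,0]
  travel:
    - [0,0,0.08]
    - [0,0,0.15]
    - [0,0,0.15]
  fingers: [1,1,1]

```text
time: 15.5
tool_pos: [0.5159, -0.0175, 0.0428]
tcp_rot: [180.0, 0.1, -171.0]
wrist_force: [-2.0, 1.3, 23.8]
gripper_width: 0.0007
```

Emit:
send_rows:
  dr:
    - [0,0,0]
    - [0,0,0]
    - [0,0,0]
    - [0,0,0]
    - [0,0,0]
  travel:
    - [0,0,-1.5]
    - [0,0,-3.5]
    - [0.9,0,-6.2]
    - [0.9,0,-6.25]
    - [0.9,0,-6.25]
  fingers: [1,1,1,1,1]

```text
time: 16.0
tool_pos: [0.5061, -0.0189, 0.1045]
tcp_rot: [180.0, -0.0, -171.0]
wrist_force: [0.6, 0.2, -0.2]
gripper_width: 0.0004
```

Emit:
send_rows:
  dr:
    - [0,0,0]
    - [0,0,0]
    - [0,0,0]
  travel:
    - [0,0,0]
    - [0,0,0]
    - [0,0,0]
  fingers: [1,1,1]

```text
time: 16.3
tool_pos: [0.5062, -0.019, 0.1037]
tcp_rot: [-180.0, -0.1, -171.0]
wrist_force: [0.2, 0.1, -0.0]
gripper_width: 0.0007
```

Run:
```python
from h import *
st()
ci=arm.camera_info('wrist'); T=np.array(ci['cam_to_world'])
im,d=save('wrist','w8.png'); np.savez('w8.npz',im=im,d=d,T=T)
f=np.load('w7.npz')
a=rectify('wrist',f['im'],f['T'],.43,.53,-.05,.11,.025,3.7,'a.png');b=rectify('wrist',im,T,.43,.53,-.05,.11,.025,3.7,'b.png')
cv2.imwrite('pics/ab.png',np.vstack([a[6:],b[6:]])[...,::-1])
# motion of blade region and of the seized leaf+offcut region between the two
for tag,(r0,r1,c0,c1) in dict(blade=(230,350,40,260),pivot=(190,350,370,480)).items():
    A,B=[cv2.cvtColor(q,cv2.COLOR_RGB2GRAY)[r0:r1,c0:c1].astype(np.float32) for q in (a,b)]
    print(tag,np.round(np.array(cv2.phaseCorrelate(A,B)[0])/3.7,2),'mm (cols,rows)')
for tag,F,TT in (('w7',f['im'],f['T']),('w8',im,T)):pass
for r in arm.place_of('lock_end','wrist')[:1]: print(r['at'],ray('wrist',r['at'],.039,ci=ci))
```

```text
{'time': 16.3, 'tool_pos': [0.5062, -0.019, 0.1037], 'tcp_rot': [-179.9906, -0.0854, -171.0007], 'wrist_force': [0.2283, 0.0557, -0.042], 'gripper_width': 0.0007, 'joints': [-19.8101, 16.3871, 17.2087, 119.6517, -6.7604, 44.9422, 100.541]}
blade [0.1  0.22] mm (cols,rows)
pivot [0.04 0.16] mm (cols,rows)
[216.4, 250.8] [ 0.5213755  -0.01680206  0.039     ]
```

View pics/ab.png

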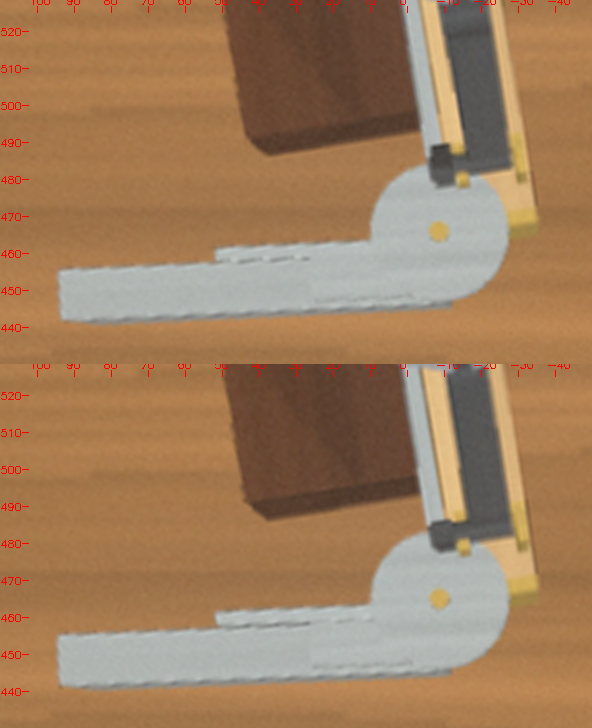

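Emit:
send_rows:
  dr:
    - [0,0,0]
    - [0,0,0]
    - [0,0,0]
    - [0,0,0]
    - [0,0,0]
  travel:
    - [-1,0,0]
    - [-2,0,0]
    - [-3,0,0]
    - [-4,0,0]
    - [-4.8,0,0]
  fingers: [0,0,0,0,0]
  squeeze: 45

```text
time: 16.9
tool_pos: [0.5551, -0.0112, 0.1044]
tcp_rot: [-180.0, 0.0, -171.0]
wrist_force: [-0.4, 0.2, -0.1]
gripper_width: 0.037
```

Emit:
send_rows:
  dr:
    - [0,0,0]
    - [0,0,0]
    - [0,0,0]
    - [0,0,0]
    - [0,0,0]
  travel:
    - [0,0,0]
    - [0,0,0]
    - [0,0,3]
    - [0,0,6.5]
    - [0,0,6.8]
  fingers: [0,0,0,0,0]

```text
time: 17.4
tool_pos: [0.5513, -0.0116, 0.0336]
tcp_rot: [180.0, -0.3, -171.0]
wrist_force: [-1.0, -0.3, 2.0]
gripper_width: 0.047
```

Emit:
send_rows:
  dr:
    - [0,0,0]
    - [0,0,0]
    - [0,0,0]
    - [0,0,0]
    - [0,0,0]
  travel:
    - [0,0,0]
    - [0,0,0]
    - [0,0,0]
    - [0,0,0]
    - [0,0,0]
  fingers: [1,1,1,1,1]

```text
time: 17.9
tool_pos: [0.5546, -0.0115, 0.0374]
tcp_rot: [-180.0, 0.1, -171.0]
wrist_force: [-1.1, -0.2, 9.8]
gripper_width: 0.0153
```

Emit:
send_rows:
  dr:
    - [0,0,0]
    - [0,0,0]
    - [0,0,0]
    - [0,0,0]
    - [0,0,0]
  travel:
    - [0,0,0]
    - [0.2,-0.05,-0.15]
    - [0.7,-0.2,-0.2]
    - [1.5,-0.4,-0.4]
    - [1.5,-0.4,-0.4]
  fingers: [1,1,1,1,1]

```text
time: 18.4
tool_pos: [0.5383, -0.0185, 0.0405]
tcp_rot: [-180.0, -0.1, -171.0]
wrist_force: [0.8, -0.9, -3.8]
gripper_width: 0.0154
```

Emit:
send_rows:
  dr:
    - [0,0,0]
    - [0,0,0]
    - [0,0,0]
    - [0,0,0]
    - [0,0,0]
  travel:
    - [1,0,-3]
    - [1.5,0,-6]
    - [2,0,-10]
    - [2,0,-14]
    - [2,0,-14]
  fingers: [1,1,1,1,1]

```text
time: 18.9
tool_pos: [0.5224, -0.0209, 0.1852]
tcp_rot: [180.0, 0.4, -171.0]
wrist_force: [0.1, 0.4, -4.7]
gripper_width: 0.0159
```

Emit:
send_rows:
  dr:
    - [0,0,0]
    - [0,0,0]
  travel:
    - [0,0,0]
    - [0,0,0]
  fingers: [1,1]

```text
time: 19.1
tool_pos: [0.5192, -0.0208, 0.1792]
tcp_rot: [180.0, -0.1, -171.0]
wrist_force: [-1.0, -0.3, -4.8]
gripper_width: 0.0157
```

Run:
```python
from h import *
st()
ci=arm.camera_info('wrist'); T=np.array(ci['cam_to_world'])
im,d=save('wrist','w9.png'); np.savez('w9.npz',im=im,d=d,T=T)
for n,z in [('sample',0),('sample_end',.012),('seized',0),('bevel',.14)]:
    for r in arm.place_of(n,'wrist')[:2]:
        a=r['at']; print(n,np.round(a,1),round(r['confidence'],2),np.round(ray('wrist',a,z,ci=ci),4))
P=cloud('wrist',im,d,T);I=im.astype(int);x,y,z=P[...,0],P[...,1],P[...,2]
g=(I.max(-1)-I.min(-1)<45)&(z>.012)&(z<.04)
for k in ('fixed','leaf'):
    m=g&((x>.525)&(x<.62)&(y>-.27)&(y<-.22) if k=='fixed' else (x>.46)&(x<.512)&(y>-.25)&(y<-.18)); rect(P,m&(I[...,0]>90),k)
```

```text
{'time': 19.1, 'tool_pos': [0.5192, -0.0208, 0.1792], 'tcp_rot': [179.9952, -0.1121, -170.989], 'wrist_force': [-0.963, -0.2966, -4.7926], 'gripper_width': 0.0157, 'joints': [-21.0846, 11.7037, 18.6649, 114.2162, -4.5432, 54.8771, 98.8542]}
sample [139.2  76.1] 0.94 [ 0.509  -0.2502  0.    ]
sample_end [122.9 112.1] 0.63 [ 0.4798 -0.1992  0.012 ]
seized [138.7 266.6] 0.97 [ 0.4699 -0.0086  0.    ]
bevel [ 97.2 273. ] 0.93 [ 0.4269 -0.0186  0.14  ]
bevel [340.4 378.3] 0.23 [0.6325 0.1229 0.14  ]
fixed 593 c [ 565.2 -240.7] s [80.8  6.6] a 9.2 pca 9.3 mean [ 564.9 -239.3] z 23.4
leaf 249 c [ 491.6 -223. ] s [ 4.  62.4] a 32.9 pca 122.9 mean [ 490.  -219.6] z 23.9
```

Run:
```python
from h import *
st(); plan([.5375,-.267,.15],-170.8)
```

```text
{'time': 19.35, 'tool_pos': [0.5196, -0.021, 0.1795], 'tcp_rot': [-179.9876, -0.0986, -171.0012], 'wrist_force': [0.534, -0.2255, -2.8316], 'gripper_width': 0.0159, 'joints': [-21.086, 11.7122, 18.6809, 114.152, -4.529, 54.9183, 98.844]}
travel [  2.08 -24.58   2.96] dr [-0.01 -0.1  -0.2 ]
```

Emit:
send_rows:
  dr:
    - [0,0,0]
    - [0,0,0]
    - [0,0,0]
    - [0,0,0]
    - [0,0,0]
  travel:
    - [0.4,-4,0]
    - [0.8,-8,0]
    - [1.2,-12,0]
    - [1.6,-16,0]
    - [1.8,-20,1]
  fingers: [1,1,1,1,1]

```text
time: 19.85
tool_pos: [0.5339, -0.2231, 0.171]
tcp_rot: [-180.0, 0.1, -171.0]
wrist_force: [1.5, 0.2, -4.8]
gripper_width: 0.0157
```

Emit:
send_rows:
  dr:
    - [0,0,0]
    - [0,0,0]
    - [0,0,0]
    - [0,0,0]
    - [0,0,0]
  travel:
    - [0.1,-2.5,1]
    - [0.3,-4.6,2]
    - [0.3,-4.6,2]
    - [0.3,-4.6,2]
    - [0.3,-4.6,2]
  fingers: [1,1,1,1,1]

```text
time: 20.35
tool_pos: [0.538, -0.2663, 0.1504]
tcp_rot: [180.0, -0.0, -171.0]
wrist_force: [0.4, 0.7, -4.7]
gripper_width: 0.0156
```

Run:
```python
from h import *
st(); plan([.5375,-.267,.041],-171)
ci=arm.camera_info('wrist'); T=np.array(ci['cam_to_world'])
im,d=save('wrist','w10.png'); np.savez('w10.npz',im=im,d=d,T=T)
for n,z in [('sample',0),('sample_end',.012)]:
    for r in arm.place_of(n,'wrist')[:2]:
        a=r['at']; print(n,np.round(a,1),round(r['confidence'],2),np.round(ray('wrist',a,z,ci=ci),4))
P=cloud('wrist',im,d,T);I=im.astype(int);x,y,z=P[...,0],P[...,1],P[...,2]
g=(I.max(-1)-I.min(-1)<45)&(z>.012)&(z<.035)
for k in ('fixed','leaf'):
    m=g&((x>.525)&(x<.62)&(y>-.27)&(y<-.22) if k=='fixed' else (x>.46)&(x<.512)&(y>-.26)&(y<-.18)); rect(P,m&(I[...,0]>90),k)
```

```text
{'time': 20.35, 'tool_pos': [0.538, -0.2663, 0.1504], 'tcp_rot': [179.9764, -0.0092, -170.9502], 'wrist_force': [0.4006, 0.7028, -4.7307], 'gripper_width': 0.0156, 'joints': [0.918, 21.935, 24.5196, 106.0957, -11.0224, 54.3096, 129.3884]}
travel [ 0.06 -0.07 10.94] dr [ 0.02 -0.01  0.05]
sample [159.7 268.3] 0.81 [ 0.5109 -0.2496  0.    ]
sample_end [139.2 319.1] 0.66 [ 0.4767 -0.1976  0.012 ]
sample_end [183.8 255.6] 0.45 [ 0.5399 -0.2605  0.012 ]
fixed 128 c [ 557.  -239.6] s [65.1 14.2] a 23.4 pca 9.7 mean [ 549.7 -242.6] z 25.3
leaf 301 c [ 492.2 -224.7] s [ 6.5 63.9] a 35.4 pca 123.2 mean [ 490.6 -223.4] z 23.9
```

Emit:
send_rows:
  dr:
    - [0,0,0]
    - [0,0,0]
    - [0,0,0]
    - [0,0,0]
    - [0,0,0]
  travel:
    - [0,-0.05,3]
    - [0,-0.05,6]
    - [0,-0.05,9]
    - [0,-0.05,10.8]
    - [0,-0.05,10.8]
  fingers: [1,1,1,1,1]

```text
time: 21.0
tool_pos: [0.5367, -0.2664, 0.0405]
tcp_rot: [179.9, -0.2, -170.9]
wrist_force: [0.3, 1.3, -3.5]
gripper_width: 0.0158
```

Emit:
send_rows:
  dr:
    - [0,0,0]
    - [0,0,0]
    - [0,0,0]
    - [0,0,0]
    - [0,0,0]
  travel:
    - [0,0,0]
    - [0,0.1,0.1]
    - [0,0.2,0.15]
    - [0,0.3,0.15]
    - [0,0.3,0.15]
  fingers: [1,1,1,1,1]

```text
time: 21.5
tool_pos: [0.5376, -0.2645, 0.0414]
tcp_rot: [-180.0, 0.0, -171.0]
wrist_force: [1.6, 0.3, -4.9]
gripper_width: 0.0157
```

Emit:
send_rows:
  dr:
    - [0,0,0]
    - [0,0,0]
    - [0,0,0]
    - [0,0,0]
  travel:
    - [0,0.08,0.1]
    - [0,0.15,0.2]
    - [0,0.2,0.2]
    - [0,0.2,0.2]
  fingers: [1,1,1,1]

```text
time: 21.9
tool_pos: [0.537, -0.2626, 0.0389]
tcp_rot: [180.0, -0.0, -171.0]
wrist_force: [0.9, 0.5, -4.4]
gripper_width: 0.0155
```

Emit:
send_rows:
  dr:
    - [0,0,0]
    - [0,0,0]
    - [0,0,0]
  travel:
    - [0,0.06,0]
    - [0,0.12,0]
    - [0,0.12,0]
  fingers: [1,1,1]

```text
time: 22.2
tool_pos: [0.5369, -0.2614, 0.039]
tcp_rot: [180.0, -0.0, -171.0]
wrist_force: [-1.1, -0.2, -4.0]
gripper_width: 0.0156
```

Emit:
send_rows:
  dr:
    - [0,0,0]
    - [0,0,0]
    - [0,0,0]
  travel:
    - [0,0.05,0.05]
    - [0,0.1,0.05]
    - [0,0.1,0.05]
  fingers: [1,1,1]

```text
time: 22.5
tool_pos: [0.5368, -0.2607, 0.0385]
tcp_rot: [-180.0, 0.0, -171.0]
wrist_force: [0.2, -1.9, -4.7]
gripper_width: 0.0157
```

Emit:
send_rows:
  dr:
    - [0,0,0]
    - [0,0,0]
    - [0,0,0]
  travel:
    - [0,0.05,0]
    - [0,0.08,0]
    - [0,0.08,0]
  fingers: [1,1,1]

```text
time: 22.8
tool_pos: [0.5367, -0.2606, 0.0386]
tcp_rot: [-179.9, 0.0, -171.0]
wrist_force: [1.1, -5.7, -6.2]
gripper_width: 0.016
```

Emit:
send_rows:
  dr:
    - [0,0,0]
    - [0,0,0]
    - [0,0,0]
    - [0,0,0]
    - [0,0,0]
  travel:
    - [-0.2,-0.04,0]
    - [-0.8,-0.04,0]
    - [-1.4,-0.04,0]
    - [-2,-0.04,0]
    - [-2,-0.04,0]
  fingers: [1,1,1,1,1]

```text
time: 23.3
tool_pos: [0.5576, -0.2572, 0.0386]
tcp_rot: [-180.0, 0.0, -171.0]
wrist_force: [2.6, -4.2, -4.5]
gripper_width: 0.0153
```

Emit:
send_rows:
  dr:
    - [0,0,0]
    - [0,0,0]
    - [0,0,0]
    - [0,0,0]
    - [0,0,0]
  travel:
    - [-0.5,0,0]
    - [-1,0,0]
    - [-1.5,0,0]
    - [-2,0,0]
    - [-2,0,0]
  fingers: [1,1,1,1,1]

```text
time: 23.8
tool_pos: [0.5766, -0.2541, 0.0383]
tcp_rot: [-180.0, -0.0, -171.0]
wrist_force: [-0.8, -3.9, -5.6]
gripper_width: 0.0159
```

Emit:
send_rows:
  dr:
    - [0,0,0]
    - [0,0,0]
    - [0,0,0]
    - [0,0,0]
    - [0,0,0]
  travel:
    - [-0.5,0,0]
    - [-1,0,0]
    - [-1.5,0,0]
    - [-1.9,0,0.05]
    - [-1.9,0,0.05]
  fingers: [1,1,1,1,1]

```text
time: 24.3
tool_pos: [0.5954, -0.251, 0.0378]
tcp_rot: [-180.0, -0.0, -171.0]
wrist_force: [-0.3, -3.8, -5.5]
gripper_width: 0.0156
```

Emit:
send_rows:
  dr:
    - [0,0,0]
    - [0,0,0]
    - [0,0,0]
  travel:
    - [-0.1,0,0.05]
    - [-0.2,0,0.1]
    - [-0.2,0,0.1]
  fingers: [1,1,1]

```text
time: 24.6
tool_pos: [0.5959, -0.251, 0.0375]
tcp_rot: [180.0, -0.1, -171.0]
wrist_force: [-11.0, -3.1, 10.7]
gripper_width: 0.0156
```

Emit:
send_rows:
  dr:
    - [0,0,0]
    - [0,0,0]
    - [0,0,0]
  travel:
    - [0.05,0,-0.1]
    - [0,0,-0.15]
    - [0,0,-0.15]
  fingers: [1,1,1]

```text
time: 24.9
tool_pos: [0.5967, -0.2508, 0.0384]
tcp_rot: [-180.0, -0.0, -171.0]
wrist_force: [-2.6, -4.8, -3.9]
gripper_width: 0.0156
```

Emit:
send_rows:
  dr:
    - [0,0,0]
    - [0,0,0]
    - [0,0,0]
  travel:
    - [-0.05,0,0]
    - [-0.1,0,0]
    - [-0.1,0,0]
  fingers: [1,1,1]

```text
time: 25.2
tool_pos: [0.5976, -0.2506, 0.0383]
tcp_rot: [-180.0, -0.0, -171.0]
wrist_force: [-2.9, -5.8, -4.1]
gripper_width: 0.0157
```

Free again at 1 mm height; continue home.

Emit:
send_rows:
  dr:
    - [0,0,0]
    - [0,0,0]
    - [0,0,0]
  travel:
    - [-0.08,-0.02,0]
    - [-0.15,-0.02,0]
    - [-0.15,-0.02,0]
  fingers: [1,1,1]

```text
time: 25.5
tool_pos: [0.5994, -0.2504, 0.0384]
tcp_rot: [180.0, -0.0, -171.0]
wrist_force: [-2.7, -4.1, -4.4]
gripper_width: 0.0156
```

Emit:
send_rows:
  dr:
    - [0,0,0]
    - [0,0,0]
    - [0,0,0]
  travel:
    - [-0.05,0,0]
    - [-0.1,0,0]
    - [-0.1,0,0]
  fingers: [1,1,1]

```text
time: 25.8
tool_pos: [0.6005, -0.2502, 0.0385]
tcp_rot: [-180.0, 0.0, -171.0]
wrist_force: [-2.3, -4.0, -5.3]
gripper_width: 0.0159
```

Emit:
send_rows:
  dr:
    - [0,0,0]
    - [0,0,0]
    - [0,0,0]
  travel:
    - [-0.05,0,0]
    - [-0.1,0,0]
    - [-0.1,0,0]
  fingers: [1,1,1]

```text
time: 26.1
tool_pos: [0.6014, -0.25, 0.0385]
tcp_rot: [180.0, -0.0, -171.0]
wrist_force: [-2.8, -3.3, -3.7]
gripper_width: 0.0157
```

Emit:
send_rows:
  dr:
    - [0,0,0]
    - [0,0,0]
    - [0,0,0]
  travel:
    - [-0.04,0,0]
    - [-0.08,0,0]
    - [-0.08,0,0]
  fingers: [1,1,1]

```text
time: 26.4
tool_pos: [0.6015, -0.25, 0.0383]
tcp_rot: [180.0, -0.1, -171.0]
wrist_force: [-4.7, -4.1, -3.7]
gripper_width: 0.0157
```

Emit:
send_rows:
  dr:
    - [0,0,0]
    - [0,0,0]
    - [0,0,0]
  travel:
    - [-0.05,0,0]
    - [-0.1,0,0]
    - [-0.1,0,0]
  fingers: [1,1,1]

```text
time: 26.7
tool_pos: [0.6017, -0.25, 0.038]
tcp_rot: [180.0, -0.1, -171.0]
wrist_force: [-8.1, -3.9, -3.1]
gripper_width: 0.0156
```

Run:
```python
from h import *
st()
ci=arm.camera_info('wrist'); T=np.array(ci['cam_to_world'])
im,d=save('wrist','w11.png'); np.savez('w11.npz',im=im,d=d,T=T)
rectify('wrist',im,T,.47,.59,-.29,-.13,.025,4.5,'r11.png')
```

```text
{'time': 26.7, 'tool_pos': [0.6017, -0.25, 0.038], 'tcp_rot': [179.9604, -0.1443, -171.026], 'wrist_force': [-8.0849, -3.9059, -3.1204], 'gripper_width': 0.0156, 'joints': [1.5846, 34.3049, 20.9074, 103.153, -16.2861, 45.6575, 129.6433]}
```

Emit:
send_rows:
  dr:
    - [0,0,0]
    - [0,0,0]
    - [0,0,0]
  travel:
    - [-0.03,0,0]
    - [-0.06,0,0]
    - [-0.06,0,0]
  fingers: [1,1,1]

```text
time: 27.05
tool_pos: [0.6018, -0.25, 0.0379]
tcp_rot: [179.9, -0.2, -171.0]
wrist_force: [-10.4, -5.7, -3.2]
gripper_width: 0.0156
```

Emit:
send_rows:
  dr:
    - [0,0,0]
    - [0,0,0]
    - [0,0,0]
  travel:
    - [0,0,0.04]
    - [0,0,0.07]
    - [0,0,0.07]
  fingers: [1,1,1]

```text
time: 27.35
tool_pos: [0.6019, -0.25, 0.0378]
tcp_rot: [179.9, -0.2, -171.0]
wrist_force: [-12.5, -3.2, 5.0]
gripper_width: 0.016
```

Emit:
send_rows:
  dr:
    - [0,0,0]
    - [0,0,0]
    - [0,0,0]
    - [0,0,0]
    - [0,0,0]
  travel:
    - [0,0,0]
    - [0,0,0]
    - [0,0,0]
    - [0,0,0]
    - [0,0,0]
  fingers: [0.4,0.2,0.2,0.2,0.2]

```text
time: 27.85
tool_pos: [0.604, -0.2495, 0.0379]
tcp_rot: [180.0, 0.0, -171.0]
wrist_force: [-0.2, 0.7, -0.2]
gripper_width: 0.0373
```

Emit:
send_rows:
  dr:
    - [0,0,0]
    - [0,0,0]
    - [0,0,0]
    - [0,0,0]
    - [0,0,0]
  travel:
    - [0,0,-2]
    - [0,0,-5]
    - [0,0,-8]
    - [1,0,-11]
    - [1,0,-11]
  fingers: [0.2,0.2,0.2,0.2,0.2]

```text
time: 28.35
tool_pos: [0.5949, -0.2526, 0.1519]
tcp_rot: [-179.9, 0.3, -171.1]
wrist_force: [0.4, -0.3, 0.9]
gripper_width: 0.0376
```

Emit:
send_rows:
  dr:
    - [0,0,0]
    - [0,0,0]
    - [0,0,0]
  travel:
    - [0,0,0]
    - [0,0,0]
    - [0,0,0]
  fingers: [0.2,0.2,0.2]

```text
time: 28.65
tool_pos: [0.5936, -0.2509, 0.1466]
tcp_rot: [180.0, -0.1, -171.0]
wrist_force: [-0.3, 0.4, -0.4]
gripper_width: 0.0374
```

Run:
```python
from h import *
st()
ci=arm.camera_info('wrist'); T=np.array(ci['cam_to_world'])
im,d=save('wrist','w12.png'); np.savez('w12.npz',im=im,d=d,T=T)
rectify('wrist',im,T,.47,.63,-.29,-.13,.025,4.5,'r12.png')
P=cloud('wrist',im,d,T);I=im.astype(int);x,y,z=P[...,0],P[...,1],P[...,2]
g=(I.max(-1)-I.min(-1)<45)&(z>.012)&(z<.035)&(I[...,0]>90)
rect(P,g&(x>.46)&(x<.53)&(y>-.22)&(y<-.10),'blade+leaf')
```

```text
{'time': 28.65, 'tool_pos': [0.5936, -0.2509, 0.1466], 'tcp_rot': [179.9644, -0.0884, -170.984], 'wrist_force': [-0.3498, 0.4212, -0.3525], 'gripper_width': 0.0374, 'joints': [-0.7809, 26.2893, 24.0683, 100.3097, -12.5451, 56.1518, 127.1419]}
blade+leaf 1144 c [ 498.4 -182.8] s [18.9 74.9] a 2.5 pca 95.5 mean [ 497.4 -185.2] z 26.8
```

View pics/r12.png

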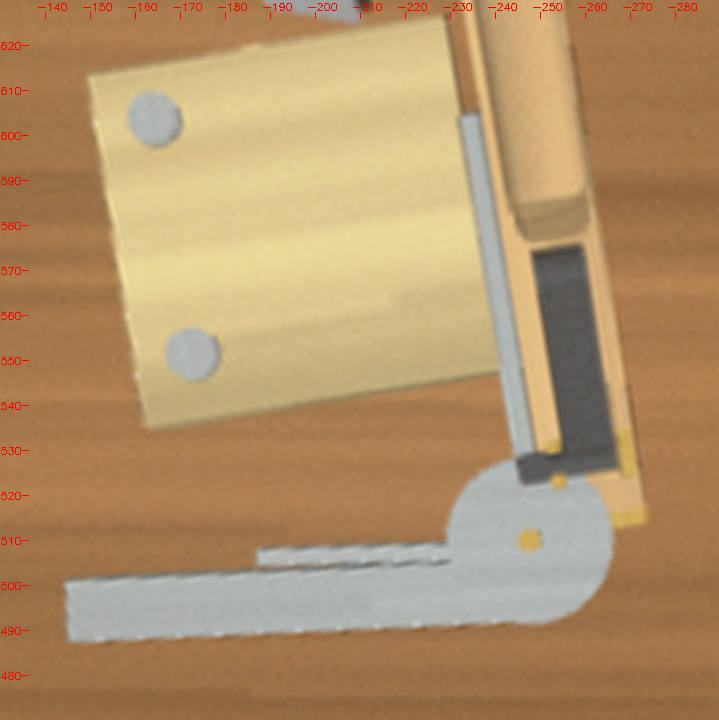

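The bevel lies home on the sample: the blade is flat along the leaf (r12.png, edge from (65,582) to (450,563)), the stock is flat along the fixed leaf, the lever is down, and the gripper is clear.

```bash
python3 -c "
from bench import arm
print(arm.hand_in())"
```

```text
the job is handed in; nothing more can be done
None
```

I took the seized hinge's angle with the large bevel, set the sample leaf to it, and handed the job in with the gripper clear of everything. The arm's clock stood at about 29 s.

**Seized hinge:** I pushed the bevel home at about 10–11 N, and a close-up showed the blade flat on the seized leaf. I then let go and pressed the lever down to its stop. The bevel and blade moved no more than about 0.2 mm during that.

**Sample hinge:** I carried the bevel over and pushed it home at about 12–13 N. In the last picture the stock is flat on the fixed leaf, the blade is flat on the sample leaf and the lever is level. The blade's edge runs about 2.3° off the picture axis, against about 2.5° when it was locked on the seized hinge. That is as closely as these pictures let me compare the two angles.

**What did not go smoothly:**
- The first push on the sample jammed briefly against the table, about 5 mm short of home (11 N along the stock, roughly 15 N downward). I lifted it 1 mm and finished the push.
- Pressing the lever put nearly 6 N sideways on the bevel for a moment, without a lasting shift.
- The lever's stop was pressed with about 24 N.

I did not re-check the other things on the table after the moves.

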